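# Gauge the gun-wash tank and hold its sprung lid at the set pointer

### The job

Take the dip gauge (the blade with the flat rectangular handle) out of the plywood stand and push it down into the slot in the wash tank's deck until its handle sits on the deck, and let go of it. Then lift the tank's sprung lid by its bar until the lid lies at the same angle as the set pointer at its side, and finish while still holding it there, so that a colleague can read the gauge. Leave the set pointer and everything else on the bench where they are.

Things in the scene. Friction and masses are not known exactly. Their poses are not given: they have to be found in the camera images.
- wash_tank: Fixed stainless gun-wash tank, 240 mm (its x, front to back) x 360 mm (its y) x 110 mm tall. Origin under its centre on the bench, z up; its front (-x) faces the robot. The grey lid covers the part from y = -55 to +165 mm; the rest, y = -180 to -60 mm, is a fixed deck, top 110 mm above the bench, with the gauge slot.
- slot (a point): Centre of the mouth of the gauge slot, on the deck's top face (110 mm above the bench). The slot is 34 mm long along the tank's x and 8 mm wide along its y, 30 mm deep through the deck and open below. Axes as the tank's.
- gauge_grip (a point): The dip gauge (about 90 g): centre of its black handle, 46 mm wide (x), 16 mm thick (y, the way to grip it), 50 mm tall (z); its underside is 25 mm below this point. At the start it stands upright in one of the stand's two slots, the handle resting on the stand's top, its x along the stand's x. Fully home in the tank, this point is 25 mm above the slot's mouth; either way round will do.
- gauge_tip (a point): Lower end of the gauge's steel blade, 85 mm below the handle's centre and 60 mm below the handle's underside. The blade is 30 mm wide (x) and 4 mm thick (y), the last 12 mm narrowed to 22 mm. Axes as the gauge's.
- stand: Fixed plywood stand, 90 mm (x) x 170 mm (y) x 80 mm tall, with two slots (34 mm along x, 8 mm along y) at its y = -45 and +45 mm. One holds the gauge, the other the scraper. Origin under its centre, z up.
- lid (a joint): Opening angle of the tank's grey lid (rad): 0 shut, grows as its front edge rises, stops at 1.3. The lid is 215 mm front to back, 220 mm wide, 12 mm thick, 0.6 kg nominal. A spring and its weight pull it shut: about 7 N to start lifting at the bar, about 10 N at 0.75 rad; it shuts when let go.
- lid_hinge (a point): Point on the lid's hinge axis (which runs along the tank's y), fixed at the tank's back, in the middle of the lid's width and thickness, 116 mm above the bench. Axes as the tank's.
- lid_bar (a point): Middle of the lid's handle: a level round steel bar 14 mm thick, 110 mm long (y), on a post near each end, 40 mm above the lid's top near its front edge. Lid shut, it is 190 mm in front (-x) of the hinge axis and 46 mm above it; it swings about the hinge with the lid. It can turn between the fingers, so a gripper may stay pointing down. Frame x lies in the lid's plane, front to back.
- set_pointer (a joint): Angle of the set pointer (rad), on the same scale as the lid's angle: the lid is to be held at this value, between 0.35 and 0.75. The pointer is stiff on its pivot and stays where it was set unless it is bumped.
- pointer_end (a point): Front end of the set pointer: a dark steel strip 210 mm long, 12 mm high, 5 mm thick, pivoted on the lid's hinge axis, beside the lid's left (+y) edge at the tank's y = 187 mm; it points up towards the robot, and a thin graduated arc stands outside it. The frame's x lies along the pointer.
- scraper: Scraper, standing in the stand's other slot: same steel blade, but a round black knob handle (36 mm collar, 22 mm knob, its top also 50 mm above the stand), not the flat rectangular handle. Origin at its blade tip. Bystander.
- paint_can: Closed tin can of paint, 100 mm across, 125 mm tall, on the bench left (+y) of the tank. Origin under its centre. Bystander.
- sample_tin: Small round aluminium tin, 38 mm across, 28 mm tall, on the tank's deck 85 mm beyond the slot. Origin under its centre. Bystander.
- tape_roll: Roll of masking tape lying flat, 100 mm across, 25 mm tall, on the bench just in front of the tank's deck. Origin under its centre. Bystander.
- spanner: Steel spanner, 170 mm long, lying on the bench in front of the tank's lid. Bystander.
- sanding_block: Cork sanding block, 120 x 65 x 35 mm, on the bench beyond the stand. Origin under its centre. Bystander.
- mixing_cup: White open plastic cup, 84 mm across, 100 mm tall, on the bench beyond the stand, towards the tank. Origin under its centre. Bystander.
Not all that is in view belongs to the job. There is more than one size of the part that bears gauge_grip; the job needs the middle-sized.

How it is judged:
By the outcome, as a careful person would: the job done as asked, in the order asked, and still so for the second after the job is handed in, while the arm keeps its last pose, push and grip.
It also fails if it takes over 51 s, if anything falls off the work surface, if the arm or the gripper's body presses on something with over 40 N, if the wrist force passes 120 N, or if a joint passes its speed limit or range.

### The arm

A 6-joint arm with a two-finger parallel gripper is mounted at the origin on the work surface. World frame = base frame: x ahead of the robot, y to its left, z up, the work surface at z = 0. Lengths are in m, angles in degrees, forces in N, time in s.
With the tool pointing down it reaches from about 0.425 to 0.925 m from the base axis. Payload 12.5 kg.
Tool frame: the origin (TCP) lies at the centre of the arm's flange, where the gripper is bolted on; the fingertips stand 173 mm ahead of it and the grasp point (between the pads) lies 155 mm ahead of it (ctrl.tip_reach is the distance from the TCP to the fingertips, in m); x points along the fingers, y is the direction in which the jaws open and shut, and the axes are right-handed (so a half turn about x gives the same grasp; the last joint's range is limited). The gripper opens to 85 mm and grips with 20 to 120 N. Pads are 22 mm wide; open, the fingers measure 114 mm over their backs; the gripper's body (76 mm by 85 mm) begins 54 mm behind the grasp point. The pads swing forward as they close: fully open they stand 13 mm farther back than shut.
Start: joints at [61.272, 28.126, 89.318, -0, 62.55, -6.05], TCP at [0.241, 0.577, 0.405] pointing down, gripper open.
Joint ranges: [-177.58, 177.58], [-47.91, 125.51], [2.72, 160], [-65.01, 245.01], [3.68, 167.84], [-153.87, 153.87]. Speed limits (degrees/s): [127.2, 127.2, 159.86, 180, 180, 180].

### API

Orientations are given as a 3x3 rotation matrix whose columns are the frame's x, y, z axes.
In Python, from rig import ctrl gives the robot as it stands. Calls block until the motion is done:
- ctrl.movep(position, orientation): joint-space move of the TCP to a pose.
- ctrl.move_linear(position, orientation=None, velocity=0.15, threshold=None): straight line of the TCP; orientation=None keeps the orientation; velocity is the mean speed in m/s. With threshold (N) it stops when the force on the tool has changed by that much, and returns True; else False.
- ctrl.goto_joints(angles): joint-space move.
- ctrl.move_gripper(opening): finger opening in m; the grip force is fixed at half the most; returns when the fingers have stopped.
- ctrl.sleep(seconds).
- ctrl.inverse_kinematics(position, orientation): joint angles nearest the present ones, or None.
- ctrl.read_camera(name): name is "scene" or "top" or "wrist"; returns a dict with "pixels" (384x512x3 uint8, red, green, blue), "vertical_fov" (degrees; the focal length in pixels is half the picture's height over the tangent of half this angle, whatever the lens; pixels are square), "cx", "cy" (the principal point, pixels), "k1" (the pictures are not rectified: a ray, as slopes to the right and down, at radius r is drawn at 1 + k1 r^2 times it, then the intrinsics apply), "world_from_camera" (4x4, takes a point from camera to world coordinates); the wrist camera has in their place "hand_eye" (4x4, takes a point from camera to tool coordinates, whose origin is the TCP and whose axes are the tool frame's). Camera axes: x right, y down, z forward; pixel columns grow to the right and rows downward; lengths in m; the calibration is good to about 2 mm. A picture is of the moment at which its call begins: read the wrist's pose just before it. There is no depth.
A pose or a line that the arm cannot do raises ctrl.PlanningError and nothing moves.
- ctrl.hand_in(): hands the job in, once; it reports no verdict.
Trained networks look in a picture, given as the dict that the camera call returned (one of the last four; its "shot" number tells which), for a name from the list of things; names that differ only in an ending like _2 or _b are one class to them, and where a whole thing is asked for, a point or a joint stands for the part that bears it (a point fixed in the world has none). Each returns a list of dicts, best first, with "p" (0 to 1); they miss things now and then, are a little off and sometimes report something else, mostly with a low value. They report only what shows in the picture. A call takes as long as a camera call. They do not tell look-alikes from the thing itself.
- ctrl.boxes_of(thing, picture): "extent" ([left, top, width, height] in pixels, round what is visible of it).
- ctrl.regions_of(thing, picture): "pixels" (384x512 bool, what is visible of it) and "extent" ([left, top, width, height] in pixels, round what is visible of it).
- ctrl.tip_of(thing, picture): "location" ([column, row] in pixels: a listed point, or the origin of a listed thing).
Readings, each from a call of its own:
- ctrl.current_time_s(): time.
- ctrl.current_joints(): joint angles.
- ctrl.current_joint_vel(): joint speeds.
- ctrl.current_joint_torque(): joint torques, N m.
- ctrl.current_eef_pos(): TCP position.
- ctrl.current_tool_rot(): TCP orientation.
- ctrl.current_contact_force(): force on the tool from outside, world axes, zero at the start.
- ctrl.current_wrist_torque(): the same for the moment, N m.
- ctrl.current_grip_width(): finger opening in m.
Only numpy, scipy, OpenCV 4.12 (cv2) and the standard library are available. Lean on these libraries where they do the work, as an engineer would, in place of code of your own. Each camera call takes 0.05 s, during which the arm holds its last target.

## Working session

There is one attempt and no reset: what is moved stays moved. The work goes in short steps, each a Python script; the robot and the scene stay as the last script left them, time stands still between calls to the robot, and variables do not carry over. Pictures are saved under pics/ and viewed, and the job is handed in when it is done.

```bash
ls; mkdir -p pics; python3 - <<'E'
from rig import ctrl
import cv2,numpy as np
print(ctrl.current_time_s(),ctrl.current_eef_pos(),ctrl.current_tool_rot())
for n in ["scene","top","wrist"]:
    c=ctrl.read_camera(n)
    print(n,{k:v for k,v in c.items() if k!='pixels'})
    cv2.imwrite(f"pics/{n}0.png",c['pixels'][:,:,::-1])
print(ctrl.current_time_s())
E
```

```text
pics
0.0 [0.24091574 0.57664854 0.40410429] [[-5.86029532e-04  3.85521497e-01  9.22698668e-01]
 [-1.04634607e-03  9.22698085e-01 -3.85521918e-01]
 [-9.99999281e-01 -1.19138936e-03 -1.37339421e-04]]
scene {'vertical_fov': 43.69856745496289, 'cx': 249.80309467810727, 'cy': 189.07078637223407, 'k1': 0.046467822857006846, 'world_from_camera': array([[ 3.53157906e-01,  6.16677532e-01, -7.03554060e-01,
         1.49965322e+00],
       [ 9.35562743e-01, -2.31691643e-01,  2.66535807e-01,
        -3.67551264e-01],
       [ 1.35904767e-03, -7.52348194e-01, -6.58764258e-01,
         9.79629746e-01],
       [ 0.00000000e+00,  0.00000000e+00,  0.00000000e+00,
         1.00000000e+00]]), 'shot': 1}
top {'vertical_fov': 46.4065338394669, 'cx': 247.86307401742286, 'cy': 194.39579296730903, 'k1': -0.1362437411635997, 'world_from_camera': array([[ 0.01417151, -0.99060344,  0.13602939,  0.38356   ],
       [-0.99989062, -0.01346371,  0.00612194, -0.01309454],
       [-0.00423295, -0.13610126, -0.99068589,  1.46340906],
       [ 0.        ,  0.        ,  0.        ,  1.        ]]), 'shot': 2}
wrist {'vertical_fov': 61.047625522952124, 'cx': 254.12516341387243, 'cy': 194.6196128187533, 'k1': -0.026656979195300478, 'hand_eye': array([[ 1.19018460e-03, -2.83947421e-01,  9.58839113e-01,
         3.17912394e-02],
       [ 9.99998468e-01,  1.56869019e-03, -7.76728055e-04,
         1.34942076e-03],
       [-1.28357158e-03,  9.58838569e-01,  2.83948853e-01,
        -7.23250680e-02],
       [ 0.00000000e+00,  0.00000000e+00,  0.00000000e+00,
         1.00000000e+00]]), 'shot': 3}
0.15
```

View pics/scene0.png

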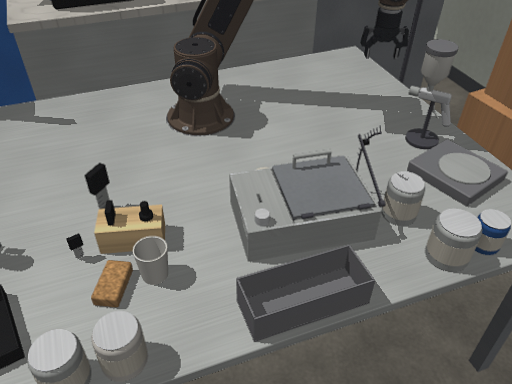

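View pics/top0.png

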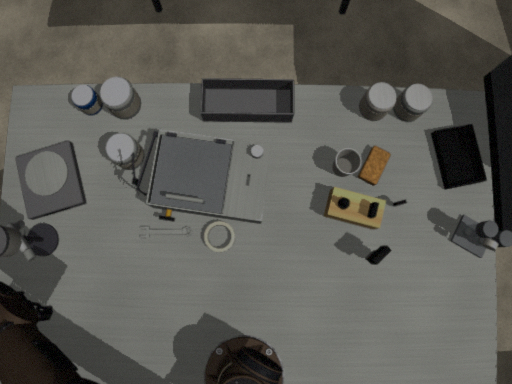

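View pics/wrist0.png

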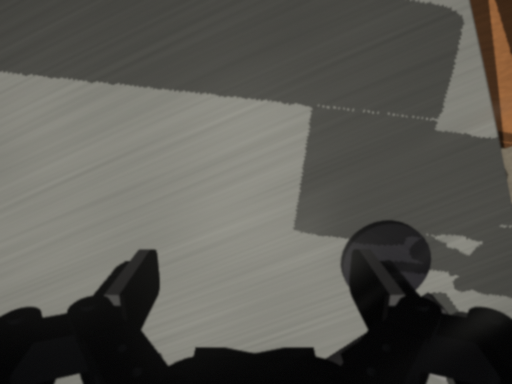

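The stand holds the gauge (flat handle) at top (373,210) and scene (110,212). The scraper is at top (343,203). The tank is at top (205,175), with a large and a small lookalike near the stand. The pointer is on the tank's left, with the paint can next to it.

```bash
cat > h.py <<'E'
from rig import ctrl
import cv2,numpy as np
def K(c):
    f=192/np.tan(np.radians(c['vertical_fov']/2)); return np.array([[f,0,c['cx']],[0,f,c['cy']],[0,0,1]])
def shot(n):
    if n=='wrist':
        p=np.array(ctrl.current_eef_pos());R=np.array(ctrl.current_tool_rot())
    c=ctrl.read_camera(n)
    if n=='wrist':
        T=np.eye(4);T[:3,:3]=R;T[:3,3]=p; c['world_from_camera']=T@c['hand_eye']; 
    return c
def ray(c,uv):
    k=K(c); d=np.array([(uv[0]-k[0,2])/k[0,0],(uv[1]-k[1,2])/k[0,0]]); s=d.copy()
    for _ in range(30): s=d/(1+c['k1']*(s@s))
    T=np.array(c['world_from_camera']); v=T[:3,:3]@np.array([s[0],s[1],1]); return T[:3,3],v/np.linalg.norm(v)
def proj(c,P):
    T=np.array(c['world_from_camera']); q=T[:3,:3].T@(np.array(P)-T[:3,3]); s=q[:2]/q[2]; k=K(c)
    s=s*(1+c['k1']*(s@s)); return np.array([k[0,0]*s[0]+k[0,2],k[0,0]*s[1]+k[1,2]])
def tri(obs):
    A=np.zeros((3,3));b=np.zeros(3)
    for c,uv in obs:
        o,d=ray(c,uv);M=np.eye(3)-np.outer(d,d);A+=M;b+=M@o
    P=np.linalg.solve(A,b); return P,[np.round(np.linalg.norm((np.eye(3)-np.outer(ray(c,u)[1],ray(c,u)[1]))@(P-c['world_from_camera'][:3,3]))*1000,1) for c,u in obs]
def onz(c,uv,z):
    o,d=ray(c,uv); return o+d*(z-o[2])/d[2]
E
python3 - <<'E'
from h import *
s=shot('scene');t=shot('top')
for n in ['slot','gauge_grip','gauge_tip','lid_hinge','lid_bar','pointer_end','scraper','wash_tank','stand','sample_tin','paint_can','tape_roll']:
    L=[]
    for c in (s,t):
        r=ctrl.tip_of(n,c); L.append(r); 
    print(n,[[(round(x['p'],2),np.round(x['location'],1)) for x in r[:4]] for r in L])
    if L[0] and L[1]:
        P,e=tri([(s,L[0][0]['location']),(t,L[1][0]['location'])]); print('   ',P.round(4),e)
print(ctrl.current_time_s())
np.save('s.npy',s,allow_pickle=True);np.save('t.npy',t,allow_pickle=True)
for c,n,(x,y,w,hh) in [(s,'s_stand',(60,140,130,130)),(s,'s_tank',(220,110,200,150)),(t,'t_stand',(310,130,110,150)),(t,'t_tank',(120,110,160,150))]:
    cv2.imwrite(f'pics/{n}.png',cv2.resize(c['pixels'][y:y+hh,x:x+w,::-1],None,fx=4,fy=4,interpolation=2))
E
```

```text
slot [[(0.8, array([260.5, 196.7])), (0.27, array([109.1, 208.9]))], [(0.82, array([247.3, 179.3])), (0.55, array([372.8, 209.5]))]]
    [ 0.6153 -0.0021  0.1149] [np.float64(0.3), np.float64(0.3)]
gauge_grip [[(0.79, array([ 73.5, 240.9])), (0.55, array([ 98.1, 178.8])), (0.52, array([110. , 211.4]))], [(0.67, array([375.2, 254.6])), (0.6, array([372.8, 209.3])), (0.57, array([400.3, 198.8]))]]
    [ 0.3875 -0.4852 -0.1063] [np.float64(30.1), np.float64(30.1)]
gauge_tip [[(0.78, array([102.8, 207.4])), (0.78, array([ 79.8, 253.9])), (0.73, array([112.5, 207.4]))], [(0.52, array([393.6, 203.9]))]]
    [ 0.544  -0.4199  0.1545] [np.float64(19.5), np.float64(19.5)]
lid_hinge [[(0.72, array([334.9, 213.6]))], [(0.85, array([198.9, 136.5]))]]
    [0.7475 0.1504 0.1195] [np.float64(1.1), np.float64(1.1)]
lid_bar [[(0.59, array([315.9, 151.6]))], [(0.65, array([181.4, 195.4]))]]
    [0.555  0.1885 0.1737] [np.float64(0.2), np.float64(0.2)]
pointer_end [[(0.62, array([360.4, 131.3])), (0.5, array([149.5, 232.6])), (0.28, array([397.6, 213.9]))], [(0.73, array([135.5, 187.1]))]]
    [0.5705 
[... 236 characters left out ...]
74, array([259.4, 196.6]))], [(0.97, array([211. , 181.2]))]]
    [ 0.6294  0.1209 -0.0121] [np.float64(1.1), np.float64(1.1)]
stand [[(0.97, array([131.9, 243.1]))], [(0.74, array([351.1, 208.4]))]]
    [ 0.5428 -0.3505 -0.0086] [np.float64(2.7), np.float64(2.7)]
sample_tin [[(0.66, array([262. , 216.4]))], [(0.47, array([256.9, 149.4]))]]
    [ 0.7044 -0.0318  0.133 ] [np.float64(1.4), np.float64(1.4)]
paint_can [[(0.66, array([399.3, 217.3]))], [(0.58, array([129.1, 153.4]))]]
    [ 0.7186  0.3979 -0.005 ] [np.float64(3.1), np.float64(3.1)]
tape_roll [[(0.25, array([335.4, 213.9]))], [(0.83, array([219.5, 236.3]))]]
    [ 0.5053  0.1886 -0.1053] [np.float64(109.6), np.float64(109.6)]
1.45
```

View pics/s_stand.png

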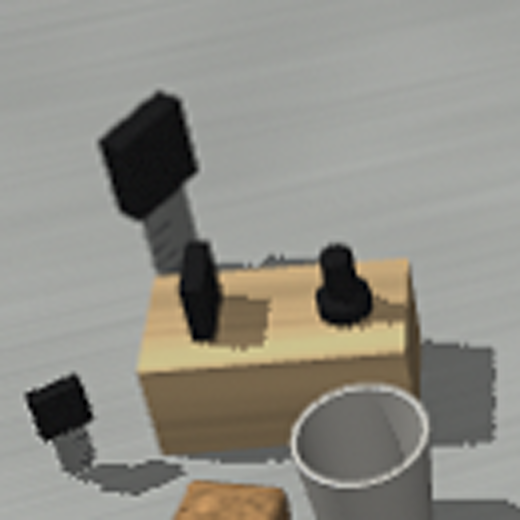

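View pics/t_stand.png

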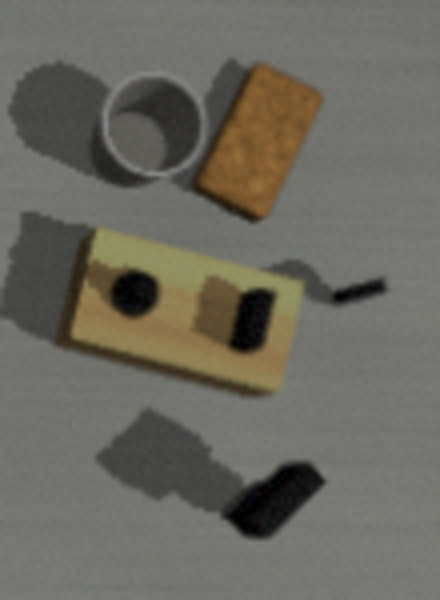

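View pics/s_tank.png

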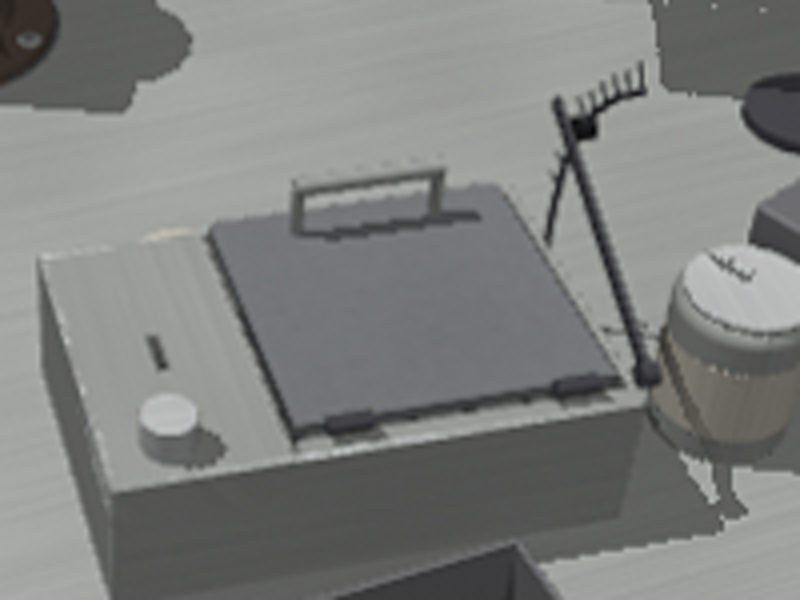

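View pics/t_tank.png

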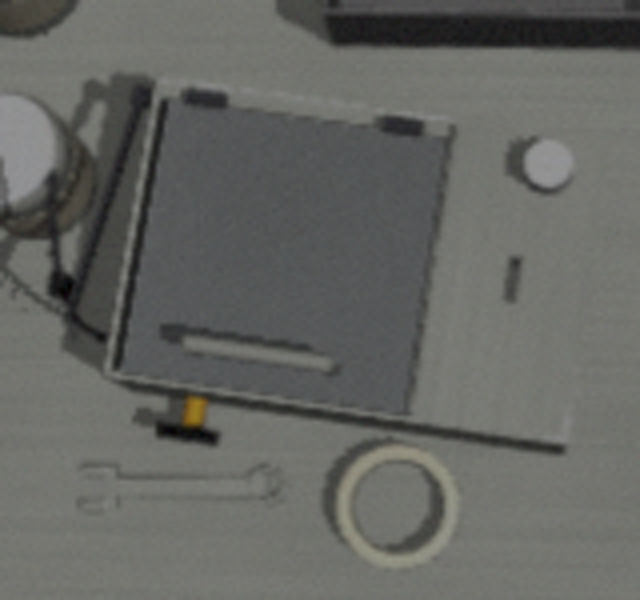

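```bash
python3 - <<'E'
from h import *
s=np.load('s.npy',allow_pickle=True).item();t=np.load('t.npy',allow_pickle=True).item()
for n,a,b in [('gauge',[110,211.4],[372.8,209.3]),('large',[98.1,178.8],[375.2,254.6]),('small',[73.5,240.9],[400.3,198.8])]:
    print(n,tri([(s,a),(t,b)]))
E
```

```text
gauge (array([ 0.52820061, -0.38781654,  0.11246804]), [np.float64(0.1), np.float64(0.1)])
large (array([ 0.38968356, -0.39557997,  0.1160615 ]), [np.float64(3.8), np.float64(3.8)])
small (array([ 0.56616908, -0.48874307,  0.07750473]), [np.float64(1.4), np.float64(1.4)])
```

```bash
cat >> h.py <<'E'
def Rdown(yaw):
    # tool x down, tool y at world direction of frame-y rotated by yaw
    y=np.array([-np.sin(yaw),np.cos(yaw),0]);x=np.array([0,0,-1.]);z=np.cross(x,y);return np.stack([x,y,z],1)
def save(c,n,marks=(),f=1):
    im=c['pixels'][:,:,::-1].copy()
    for m in marks: cv2.drawMarker(im,tuple(int(round(v)) for v in m),(0,0,255),cv2.MARKER_CROSS,7,1)
    cv2.imwrite(f'pics/{n}.png',cv2.resize(im,None,fx=f,fy=f))
E
python3 - <<'E'
from h import *
p=np.array(ctrl.current_eef_pos());t0=ctrl.current_time_s()
ctrl.move_linear(p+[0,0,.1],velocity=.3)
R=Rdown(np.radians(-14))
ctrl.movep([.50,-.38,.45],R)
print(ctrl.current_time_s()-t0)
a=shot('wrist')
ctrl.move_linear([.56,-.41,.40],R,velocity=.25)
b=shot('wrist')
np.save('wa.npy',a,allow_pickle=True);np.save('wb.npy',b,allow_pickle=True)
for n in ['gauge_grip','gauge_tip','scraper','stand']:
    for c in (a,b):
        print(n,[(round(x['p'],2),np.round(x['location'],1)) for x in ctrl.tip_of(n,c)[:4]])
        r=ctrl.boxes_of(n,c); print('   box',[(round(x['p'],2),np.round(x['extent'],1)) for x in r[:3]])
save(a,'wa');save(b,'wb')
print(ctrl.current_time_s())
E
```

```text
3.9417
gauge_grip [(0.9, array([250. , 201.8])), (0.79, array([173.8, 233.4])), (0.61, array([195.6,  62.2]))]
   box [(0.68, array([240.6, 175.4,  15.9,  55.5])), (0.67, array([160. ,  12.2,  66. ,  89.2])), (0.57, array([155.4, 209.5,  35.1,  39.3]))]
gauge_grip [(0.72, array([263.9, 143.3])), (0.65, array([171.9, 192.3]))]
   box [(0.95, array([179.6,   0. ,  42.4,  18. ])), (0.86, array([255. , 112.4,  23.6,  66.7])), (0.6, array([152.5, 172.9,  38.4,  32.9]))]
gauge_tip [(0.8, array([209.5,  70.2])), (0.78, array([184.7, 214. ]))]
   box [(0.93, array([241.1, 172.3,  18.6,  55.3])), (0.78, array([154.7, 211.6,  33.6,  34.4])), (0.66, array([213.9, 143.4, 158.2,  91. ]))]
gauge_tip [(0.76, array([184.1, 175.9]))]
   box [(0.72, array([176. ,   0. ,  45.9,  19.5])), (0.68, array([257.1, 111.3,  26.1,  63.9])), (0.62, array([152.1, 171. ,  37.8,  34.8]))]
scraper [(0.86, array([321.9, 179.5]))]
   box [(0.85, array([315.4, 176.2,  42.2,  41.8]))]
scraper [(0.89, array([347.2, 130.5]))]
   box [(0.85, array([347.8, 117.8,  59.1,  46.3]))]
stand [(0.87, array([283.8, 176.1]))]
   box [(0.71, array([211. , 143.3, 161.1,  87.8]))]
stand [(0.72, array([302.1, 130.3]))]
   box [(0.63, array([220.5,  84.3, 198.3, 101.3]))]
6.775
```

View pics/wa.png

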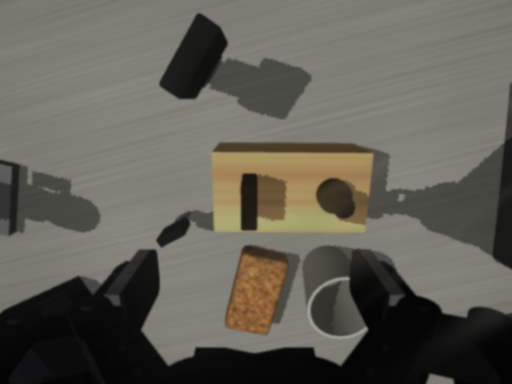

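View pics/wb.png

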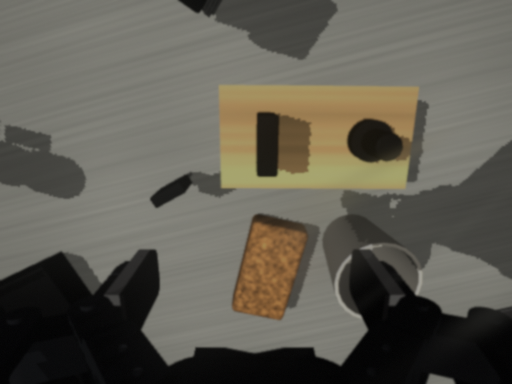

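The gauge is upright in the stand at (250,202) in A and (267,143) in B. The scraper is to the right. The stand's edges are parallel to the image rows, so yaw −14° holds.

```bash
python3 - <<'E'
from h import *
a,b,s,t=[np.load(f'{n}.npy',allow_pickle=True).item() for n in ('wa','wb','s','t')]
print(tri([(a,[250,201.8]),(b,[263.9,143.3])]))
print(tri([(a,[250,201.8]),(b,[263.9,143.3]),(s,[110,211.4]),(t,[372.8,209.3])]))
# stand top corners z=.08 in b and a
for c,pts in ((b,[(219,86),(418,87),(404,188),(221,187)]),(a,[(213,152),(373,153),(366,232),(214,231)])):
    q=np.array([onz(c,p,.08) for p in pts]);print(q.round(4)); d=q[0]-q[1];print('yaw',np.degrees(np.arctan2(-( -d[0]),-d[1])) )
    print('len',np.linalg.norm(q[0]-q[1]),np.linalg.norm(q[1]-q[2]),'ctr',q.mean(0))
# handle top edges z=.13 predicted outline
def pred(c,ctr,yaw,z):
    return np.array([proj(c,[ctr[0]+np.cos(yaw)*u-np.sin(yaw)*v,ctr[1]+np.sin(yaw)*u+np.cos(yaw)*v,z]) for u,v in((-.023,-.008),(.023,-.008),(.023,.008),(-.023,.008))])
P=tri([(a,[250,201.8]),(b,[263.9,143.3])])[0]
for c in(a,b):
  for z in(.13,.08): print(z,pred(c,P,np.radians(-14),z).round(1).tolist())
E
```

```text
(array([ 0.52654241, -0.39060075,  0.10417115]), [np.float64(1.4), np.float64(1.4)])
(array([ 0.52623878, -0.38926137,  0.11000326]), [np.float64(0.9), np.float64(2.8), np.float64(1.4), np.float64(2.4)])
[[ 0.4733 -0.4174  0.08  ]
 [ 0.5139 -0.2542  0.08  ]
 [ 0.5997 -0.2762  0.08  ]
 [ 0.5585 -0.4393  0.08  ]]
yaw -13.977137245326738
len 0.1682310674885332 0.088608380421608 ctr [ 0.53633214 -0.34677116  0.08      ]
[[ 0.4725 -0.4157  0.08  ]
 [ 0.5135 -0.2534  0.08  ]
 [ 0.6005 -0.2735  0.08  ]
 [ 0.5583 -0.4391  0.08  ]]
yaw -14.185334089026439
len 0.1674483931420585 0.08933365955598045 ctr [ 0.53620544 -0.34543895  0.08      ]
0.13 [[239.3, 186.1], [239.9, 232.6], [256.6, 232.6], [256.8, 186.1]]
0.08 [[241.4, 173.9], [241.8, 214.7], [256.3, 214.7], [256.5, 174.0]]
0.13 [[256.0, 116.1], [255.8, 179.0], [277.1, 179.0], [278.5, 116.2]]
0.08 [[255.7, 113.1], [255.5, 165.8], [273.3, 165.9], [274.3, 113.2]]
```

```bash
python3 - <<'E'
from h import *
R=Rdown(np.radians(-14.05))
ctrl.move_gripper(.055)
ctrl.movep([.526,-.390,.345],R)
print('contact',ctrl.move_linear([.526,-.390,.265],R,velocity=.12,threshold=15), ctrl.current_contact_force())
ctrl.move_gripper(.0)
print(ctrl.current_grip_width(),ctrl.current_contact_force(),ctrl.current_time_s())
ctrl.move_linear([.526,-.390,.425],R,velocity=.15)
print(ctrl.current_grip_width(),ctrl.current_contact_force(),ctrl.current_time_s())
c=shot('wrist');save(c,'wc')
t=shot('top');save(t,'tc')
E
```

```text
contact False [-0.19991939 -0.53940754 -0.49420227]
0.015323972525614337 [0.30157018 0.54516682 4.76816771] 8.8083
0.015782704468879822 [ 0.09524169 -0.24548314 -1.14487024] 10.025
```

View pics/wc.png

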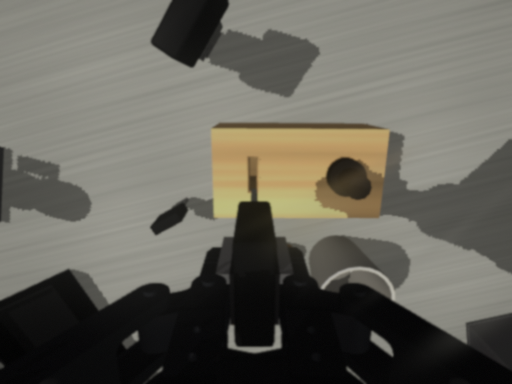

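Gauge is gripped (15.8 mm) and lifted out; the blade tip shows near (252,185), just below the empty slot. Next I'll look at the tank slot from the wrist.

```bash
python3 - <<'E'
from h import *
t=np.load('t.npy',allow_pickle=True).item()
q=[onz(t,(120+u/4,110+v/4),.11) for u,v in((112,374),(567,444),(452,125),(153,82))];print(np.round(q,4))
d=q[0]-q[1];print(np.degrees(np.arctan2(-d[0],d[1])),np.linalg.norm(d))
yaw=np.arctan2(-d[0],d[1]); R=Rdown(yaw)
X=np.array([np.cos(yaw),np.sin(yaw),0]);Y=np.array([-np.sin(yaw),np.cos(yaw),0])
S=np.array([.6153,-.0021,0])
ctrl.movep(S-.0*X+[0,0,.43],R)
a=shot('wrist')
ctrl.move_linear(S-.05*X+[0,0,.43],R,velocity=.25)
b=shot('wrist')
np.save('sa.npy',a,allow_pickle=True);np.save('sb.npy',b,allow_pickle=True)
for n in ['slot','gauge_tip','gauge_grip']:
    L=[]
    for c in (a,b):
        r=ctrl.tip_of(n,c);L.append(r);print(n,[(round(x['p'],2),np.round(x['location'],1)) for x in r[:4]])
    if L[0] and L[1]: print(tri([(a,L[0][0]['location']),(b,L[1][0]['location'])]))
save(a,'sa');save(b,'sb')
print(ctrl.current_time_s(),yaw)
E
```

```text
[[ 0.5371  0.301   0.11  ]
 [ 0.4887 -0.0479  0.11  ]
 [ 0.7355  0.0438  0.11  ]
 [ 0.7681  0.2796  0.11  ]]
-7.893323994790226 0.35224289920373386
slot []
slot []
gauge_tip [(0.89, array([253.8, 205.8]))]
gauge_tip []
gauge_grip [(0.76, array([251.9, 265.1]))]
gauge_grip [(0.98, array([256.6, 264.5]))]
(array([0.41398792, 0.02651568, 0.59274212]), [np.float64(22.0), np.float64(22.0)])
12.35 -0.13776449263576118
```

View pics/sa.png

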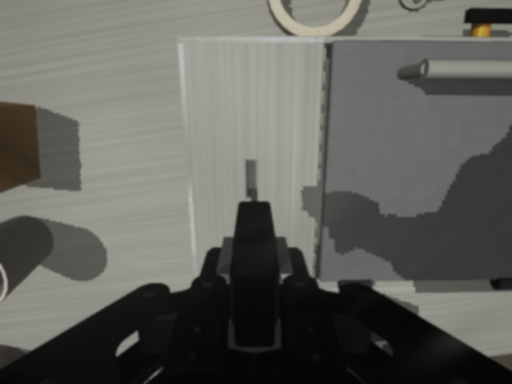

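View pics/sb.png

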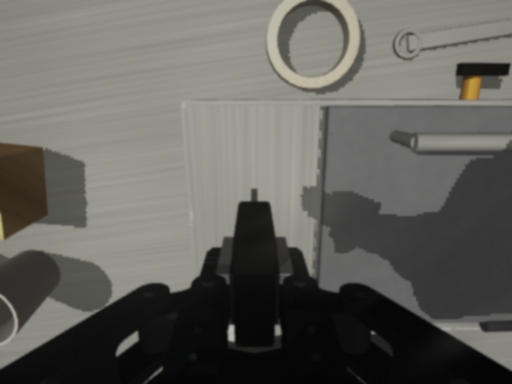

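```bash
python3 - <<'E'
from h import *
yaw=np.radians(-8.4); R=Rdown(yaw)
X=np.array([np.cos(yaw),np.sin(yaw),0]);Y=np.array([-np.sin(yaw),np.cos(yaw),0])
S=np.array([.6153,-.0021,0])
ctrl.move_linear(S+.055*X+[0,0,.43],R,velocity=.25)
a=shot('wrist')
ctrl.move_linear(S+.04*X+.0*Y+[0,0,.47],R,velocity=.25)
b=shot('wrist')
np.save('sc.npy',a,allow_pickle=True);np.save('sd.npy',b,allow_pickle=True)
for n in ['slot','gauge_tip']:
    L=[]
    for c in (a,b):
        r=ctrl.tip_of(n,c);L.append(r);print(n,[(round(x['p'],2),np.round(x['location'],1)) for x in r[:4]])
    if L[0] and L[1]: print(tri([(a,L[0][0]['location']),(b,L[1][0]['location'])]))
for n,c in (('sc',a),('sd',b)):
    cv2.imwrite(f'pics/{n}.png',cv2.resize(c['pixels'][60:260,170:350,::-1],None,fx=3,fy=3,interpolation=cv2.INTER_CUBIC))
print(ctrl.current_time_s())
E
```

```text
slot [(0.64, array([249.3, 115.1])), (0.61, array([ 18.9, 207. ]))]
slot [(0.78, array([246.7, 127.2]))]
(array([ 0.61096461, -0.00631407,  0.10517843]), [np.float64(1.6), np.float64(1.6)])
gauge_tip [(0.93, array([255. , 205.8]))]
gauge_tip [(0.69, array([252.3, 205.9]))]
(array([ 0.62063762, -0.0018034 ,  0.32865204]), [np.float64(0.8), np.float64(0.8)])
13.5417
```

View pics/sc.png

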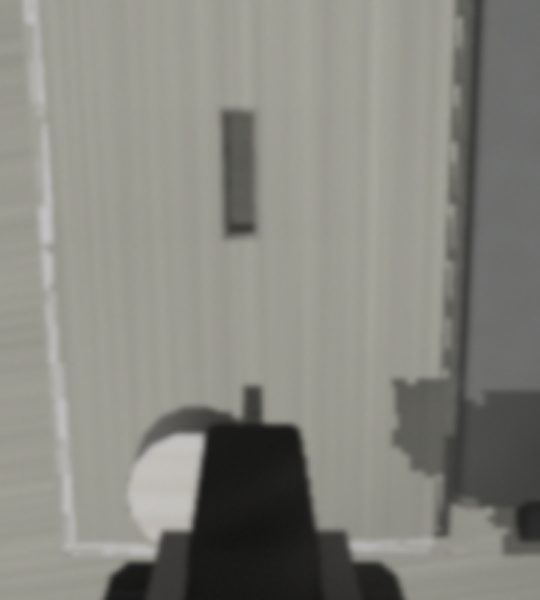

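View pics/sd.png

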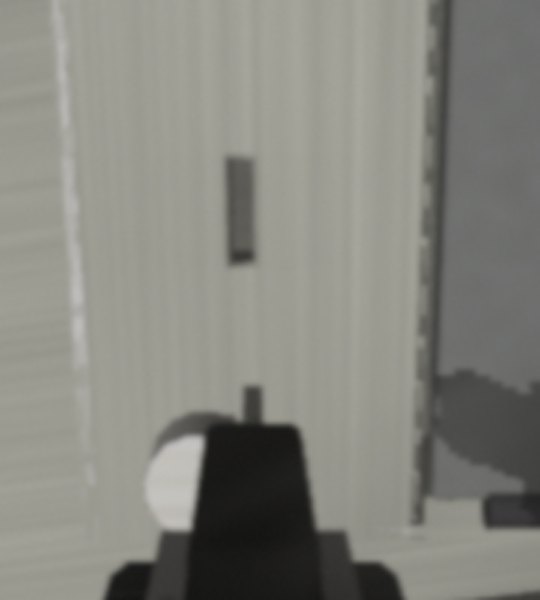

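```bash
python3 - <<'E'
from h import *
f=lambda U,V:((U+.5)/3-.5+170,(V+.5)/3-.5+60)
a,b=[np.load(f'{n}.npy',allow_pickle=True).item() for n in ('sc','sd')]
for c,p in((a,[(221,110),(254,110),(257,237),(224,237)]),(b,[(225,157),(253,157),(255,265),(228,265)])):
    q=np.array([onz(c,f(*x),.11) for x in p]);m=q.mean(0)
    e1=(q[1]+q[2]-q[0]-q[3])/2;e2=(q[2]+q[3]-q[0]-q[1])/2
    print('slot',m.round(4),'w',np.linalg.norm(e1),'l',np.linalg.norm(e2),'yaw',np.degrees(np.arctan2(e2[1],e2[0])))
ca=f(239,173.5);cb=f(240,211);print(tri([(a,ca),(b,cb)]))
# lid-side deck boundary & tip in tool frame
for c in(a,b):
    H=c['hand_eye']; cc=dict(c);cc['world_from_camera']=H
    uv=f(253,386)
    o,d=ray(cc,uv); P=o+d*(.245-o[0])/d[0];print('tip corner in tool at depth .245',P.round(4), 'pred',proj(cc,[.245,0,-.011]).round(1),'obs',np.round(uv,1))
    for U in(244,262):
        o,d=ray(cc,f(U,395));P=o+d*(.245-o[0])/d[0];print(P.round(4))
    # handle top
print(ctrl.current_eef_pos(),ctrl.current_tool_rot())
# yaw from front deck edge earlier views
for n,pts in(('sa',[(185,38.5),(505,42)]),('sb',[(185,102),(505,106)])):
    c=np.load(n+'.npy',allow_pickle=True).item();q=[onz(c,p,.11) for p in pts];d=q[1]-q[0];print(n,'yaw',np.degrees(np.arctan2(-d[0],d[1])))
E
```

```text
slot [ 0.6136 -0.005   0.11  ] w 0.009480307748622813 l 0.0356638192579064 yaw -7.168390664252663
slot [ 0.6135 -0.0051  0.11  ] w 0.009157593235486268 l 0.035524049766688374 yaw -7.180248227861939
(array([ 0.61337551, -0.00510186,  0.10805317]), [np.float64(0.1), np.float64(0.1)])
tip corner in tool at depth .245 [ 0.245   0.0011 -0.0134] pred [252.4 191.7] obs [254.  188.3]
[ 0.245  -0.001  -0.0112]
[ 0.245   0.0031 -0.0113]
tip corner in tool at depth .245 [ 0.245   0.0011 -0.0134] pred [252.4 191.7] obs [254.  188.3]
[ 0.245  -0.001  -0.0113]
[ 0.245   0.0031 -0.0113]
[ 0.65488807 -0.00794851  0.46911087] [[-1.37839162e-03  1.46102923e-01  9.89268435e-01]
 [ 1.67797983e-04  9.89269394e-01 -1.46102831e-01]
 [-9.99999036e-01 -3.53896691e-05 -1.38811642e-03]]
sa yaw -8.074831210787469
sb yaw -8.33768945817963
```

```bash
python3 - <<'E'
import cv2
im=cv2.imread('pics/sa.png');im2=cv2.imread('pics/sb.png')
cv2.imwrite('pics/sa3.png',cv2.resize(im[20:60,165:512],None,fx=2.3,fy=6));cv2.imwrite('pics/sb3.png',cv2.resize(im2[85:125,165:512],None,fx=2.3,fy=6))
E
```

```text
(no output)
```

View pics/sb3.png

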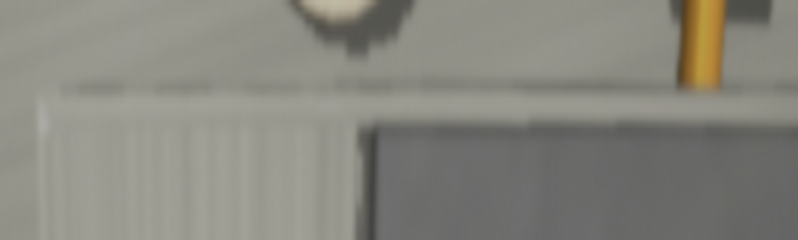

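The slot in sd is centred at (250,130) and measures 35×9 mm at z=0.108. The blade tip shows at (254,188). I'll lower the tip close to the deck, beside the slot, and measure the relative offset there.

```bash
python3 - <<'E'
from h import *
yaw=np.radians(-7.8); R=Rdown(yaw)
X=np.array([np.cos(yaw),np.sin(yaw),0]);Y=np.array([-np.sin(yaw),np.cos(yaw),0])
S=np.array([.6135,-.0051,0])
T=S-.0011*Y+.0024*X
ctrl.move_linear(T+.038*X+[0,0,.375],R,velocity=.2)
a=shot('wrist')
np.save('se.npy',a,allow_pickle=True)
for n in ['slot','gauge_tip']:
    r=ctrl.tip_of(n,a);print(n,[(round(x['p'],2),np.round(x['location'],1)) for x in r[:4]])
cv2.imwrite(f'pics/se.png',cv2.resize(a['pixels'][60:240,170:350,::-1],None,fx=4,fy=3.3,interpolation=cv2.INTER_CUBIC))
print(ctrl.current_time_s(),ctrl.current_eef_pos(),(T+.038*X).round(4))
E
```

```text
slot [(0.83, array([250.3, 145.2]))]
gauge_tip [(0.98, array([255.5, 207.7]))]
14.3167 [ 0.65354369 -0.0116333   0.37659573] [ 0.6534 -0.0117  0.    ]
```

View pics/se.png

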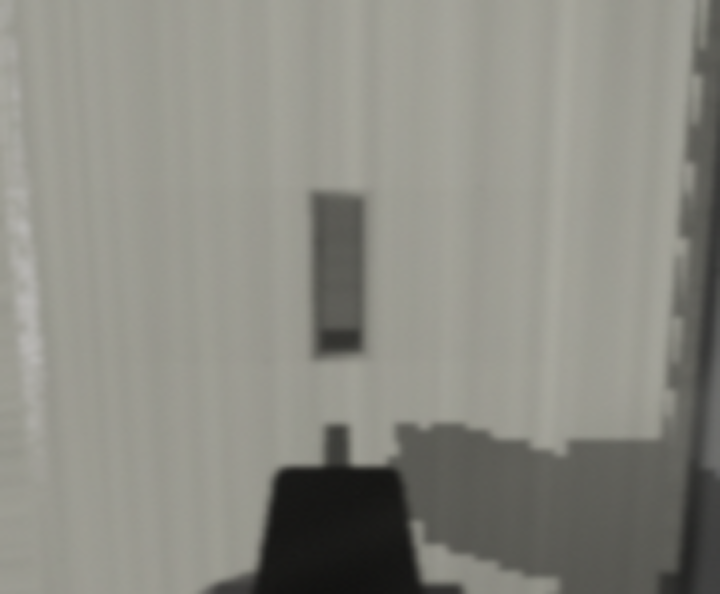

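```bash
python3 - <<'E'
from h import *
f=lambda U,V:((U+.5)/4-.5+170,(V+.5)/3.3-.5+60)
a=np.load('se.npy',allow_pickle=True).item()
yaw=np.radians(-7.8)
X=np.array([np.cos(yaw),np.sin(yaw),0]);Y=np.array([-np.sin(yaw),np.cos(yaw),0])
p=[(312,192),(366,192),(364,355),(316,355)]
q=np.array([onz(a,f(*x),.11) for x in p]);m=q.mean(0);e1=(q[1]+q[2]-q[0]-q[3])/2;e2=(q[2]+q[3]-q[0]-q[1])/2
print('slot',m.round(4),np.linalg.norm(e1),np.linalg.norm(e2),'yaw',np.degrees(np.arctan2(e2[1],e2[0])))
E=a['world_from_camera']@np.linalg.inv(a['hand_eye']); tcp=E[:3,3]
for z in(.130,.133):
  P=onz(a,f(337,425),z)+.011*X
  print('tip',P.round(4),'rel tcp X,Y',(P-tcp)@X,(P-tcp)@Y,'slot-tip X,Y',(m-P)@X,(m-P)@Y)
E
```

```text
slot [ 0.6132 -0.0048  0.11  ] 0.009117103781841562 0.03526301993606708 yaw -7.424851463598191
tip [ 0.652  -0.0105  0.13  ] rel tcp X,Y -0.0019148408941404254 0.0009988966107050289 slot-tip X,Y -0.039191516095020064 0.0003884251540105002
tip [ 0.6512 -0.0103  0.133 ] rel tcp X,Y -0.002743180145461946 0.0010032696305981646 slot-tip X,Y -0.03836317684369854 0.00038405213411736377
```

```bash
python3 - <<'E'
from h import *
yaw=np.radians(-7.8); R=Rdown(yaw)
X=np.array([np.cos(yaw),np.sin(yaw),0]);Y=np.array([-np.sin(yaw),np.cos(yaw),0])
p=np.array([ 0.6534,-0.0117,0])-.0388*X+.0004*Y
ctrl.move_linear(p+[0,0,.375],R,velocity=.12)
print(ctrl.current_contact_force())
h=ctrl.move_linear(p+[0,0,.335],R,velocity=.06,threshold=8)
print(h,ctrl.current_eef_pos(),ctrl.current_contact_force())
if not h:
    h=ctrl.move_linear(p+[0,0,.288],R,velocity=.06,threshold=12)
    print(h,ctrl.current_eef_pos(),ctrl.current_contact_force())
print(ctrl.current_time_s(),ctrl.current_grip_width(),p)
c=shot('wrist');save(c,'ins_w');c=shot('scene');save(c,'ins_s')
cv2.imwrite('pics/ins_s.png',cv2.resize(c['pixels'][110:260,220:420,::-1],None,fx=4,fy=4))
E
```

```text
[ 0.17775118 -0.28188979 -0.32504941]
False [ 0.61513412 -0.00605263  0.33519686] [ 0.4956994   0.27682492 -0.76836365]
True [ 0.61486592 -0.00603971  0.29515439] [0.04940922 0.37215946 2.51720519]
16.2417 0.015418524444717495 [ 0.61501327 -0.00603794  0.        ]
```

View pics/ins_s.png

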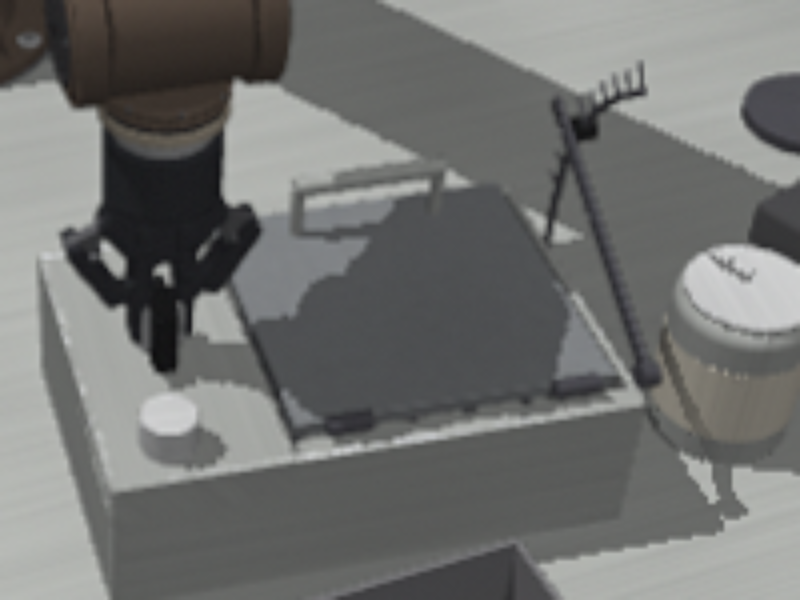

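Contact came at TCP z=0.295, exactly the expected height for fully home. Now press, release, retreat, and look at the bar and pointer.

```bash
python3 - <<'E'
from h import *
psi=np.radians(-7.8); R=Rdown(psi)
X=np.array([np.cos(psi),np.sin(psi),0]);Y=np.array([-np.sin(psi),np.cos(psi),0])
p=np.array([0.61501327,-0.00603794,0])
h=ctrl.move_linear(p+[0,0,.290],R,velocity=.05,threshold=12);print(h,ctrl.current_eef_pos(),ctrl.current_contact_force())
ctrl.move_gripper(.045)
ctrl.move_linear(p+[0,0,.40],R,velocity=.2)
g=shot('wrist');save(g,'g')
print('t',ctrl.current_time_s())
R2=Rdown(psi+np.pi/2)
A=np.array([.59,.13,.47]); B=A+.02*X+.07*Y+[0,0,.02]
print(ctrl.inverse_kinematics(A,R2))
ctrl.movep(A,R2)
a=shot('wrist');s=shot('scene')
ctrl.move_linear(B,R2,velocity=.25)
b=shot('wrist')
np.save('la.npy',a,allow_pickle=True);np.save('lb.npy',b,allow_pickle=True);np.save('ls.npy',s,allow_pickle=True)
for n in ['lid_bar','pointer_end','lid_hinge']:
    L=[]
    for c in (a,b):
        r=ctrl.tip_of(n,c);L.append(r);print(n,[(round(x['p'],2),np.round(x['location'],1)) for x in r[:4]])
    if L[0] and L[1]: print(tri([(a,L[0][0]['location']),(b,L[1][0]['location'])]))
save(a,'la');save(b,'lb');save(s,'ls')
print(ctrl.current_time_s())
E
```

```text
True [ 0.61512318 -0.00605669  0.29371874] [-2.22776572  1.20206588  7.26273401]
t 17.675
NoneTraceback (most recent call last):
  File "<stdin>", line 13, in <module>
rig.PlanningError: the arm cannot take that pose within its joint ranges
```

View pics/g.png

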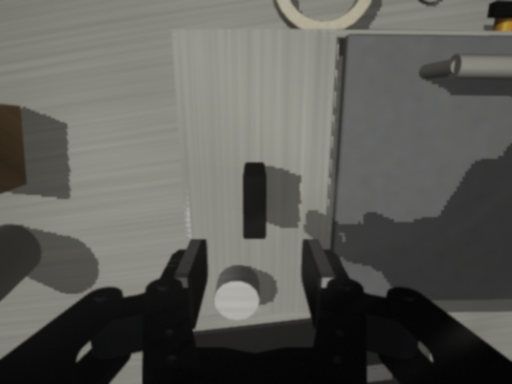

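The gauge stands seated and upright at (255,200), released. Next, check which wrist orientation is reachable.

```bash
python3 - <<'E'
from h import *
psi=np.radians(-7.8)
for d in (90,-90,0,60,-60):
  for P in ([.59,.13,.47],[.56,.175,.32],[.56,.175,.42],[.6,.17,.42]):
    r=ctrl.inverse_kinematics(P,Rdown(psi+np.radians(d))); print(d,P,None if r is None else np.round(r,1))
E
```

```text
90 [0.59, 0.13, 0.47] None
90 [0.56, 0.175, 0.32] None
90 [0.56, 0.175, 0.42] None
90 [0.6, 0.17, 0.42] None
-90 [0.59, 0.13, 0.47] [ 6.2 23.2 87.4 -0.  69.5 14. ]
-90 [0.56, 0.175, 0.32] [10.9 30.6 99.9 -0.  49.4 18.7]
-90 [0.56, 0.175, 0.42] [10.9 24.1 93.8 -0.  62.1 18.7]
-90 [0.6, 0.17, 0.42] [ 9.8 27.2 88.4 -0.  64.3 17.6]
0 [0.59, 0.13, 0.47] [  6.2  23.2  87.4  -0.   69.5 -76. ]
0 [0.56, 0.175, 0.32] [ 10.9  30.6  99.9  -0.   49.4 -71.3]
0 [0.56, 0.175, 0.42] [ 10.9  24.1  93.8  -0.   62.1 -71.3]
0 [0.6, 0.17, 0.42] [  9.8  27.2  88.4  -0.   64.3 -72.4]
60 [0.59, 0.13, 0.47] [   6.2   23.2   87.4   -0.    69.5 -136. ]
60 [0.56, 0.175, 0.32] [  10.9   30.6   99.9   -0.    49.4 -131.3]
60 [0.56, 0.175, 0.42] [  10.9   24.1   93.8   -0.    62.1 -131.3]
60 [0.6, 0.17, 0.42] [   9.8   27.2   88.4   -0.    64.3 -132.4]
-60 [0.59, 0.13, 0.47] [  6.2  23.2  87.4  -0.   69.5 -16. ]
-60 [0.56, 0.175, 0.32] [ 10.9  30.6  99.9  -0.   49.4 -11.3]
-60 [0.56, 0.175, 0.42] [ 10.9  24.1  93.8  -0.   62.1 -11.3]
-60 [0.6, 0.17, 0.42] [  9.8  27.2  88.4  -0.   64.3 -12.4]
```

```bash
cat > look.py <<'E'
from h import *
psi=np.radians(-7.8)
X=np.array([np.cos(psi),np.sin(psi),0]);Y=np.array([-np.sin(psi),np.cos(psi),0])
def tilt(a):
    Rx=cv2.Rodrigues(X*np.radians(a))[0]; return Rx@Rdown(psi-np.pi/2)
E
python3 - <<'E'
from look import *
A=np.array([.65,.30,.48]);B=np.array([.62,.09,.46])
print(tilt(30)[:,0].round(2))
ctrl.move_linear(np.array(ctrl.current_eef_pos())+[0,0,.07],velocity=.25)
ctrl.movep(B,tilt(35))
b=shot('wrist')
ctrl.movep(A,tilt(0))
a=shot('wrist')
np.save('la.npy',a,allow_pickle=True);np.save('lb.npy',b,allow_pickle=True)
for n in ['lid_bar','pointer_end','lid_hinge']:
    L=[]
    for c in (a,b):
        r=ctrl.tip_of(n,c);L.append(r);print(n,[(round(x['p'],2),np.round(x['location'],1)) for x in r[:4]])
    if L[0] and L[1]: print(tri([(a,L[0][0]['location']),(b,L[1][0]['location'])]))
save(a,'la');save(b,'lb')
print(ctrl.current_time_s())
E
```

```text
[ 0.07  0.5  -0.87]
lid_bar []
lid_bar []
pointer_end [(0.69, array([147.5, 196.8]))]
pointer_end [(0.8, array([166.9, 149.2]))]
(array([0.56797021, 0.31101927, 0.2042058 ]), [np.float64(1.1), np.float64(1.1)])
lid_hinge [(0.57, array([343.3, 283.6]))]
lid_hinge [(0.65, array([353.2, 297.2]))]
(array([0.7335556 , 0.15850405, 0.1207744 ]), [np.float64(0.1), np.float64(0.1)])
20.4333
```

View pics/la.png

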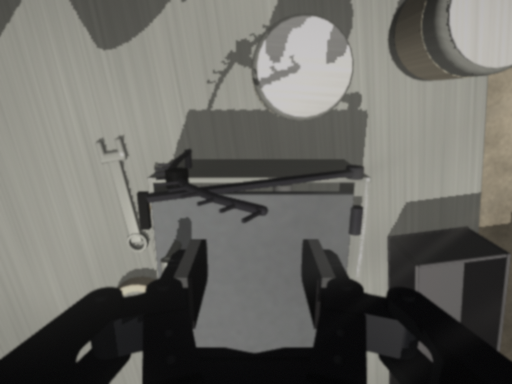

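View pics/lb.png

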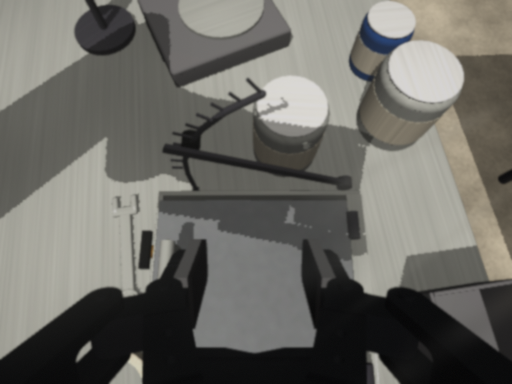

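```bash
python3 - <<'E'
import cv2
im=cv2.imread('pics/la.png');cv2.imwrite('pics/la3.png',cv2.resize(im[140:230,130:380],None,fx=3.2,fy=6,interpolation=cv2.INTER_CUBIC))
im=cv2.imread('pics/lb.png');cv2.imwrite('pics/lb3.png',cv2.resize(im[70:230,130:380],None,fx=3.2,fy=3.5,interpolation=cv2.INTER_CUBIC))
E
```

```text
(no output)
```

View pics/la3.png

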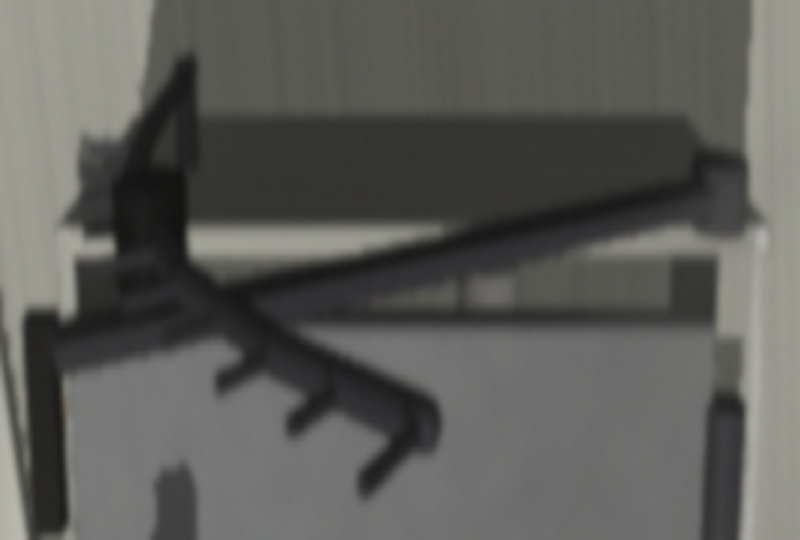

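View pics/lb3.png

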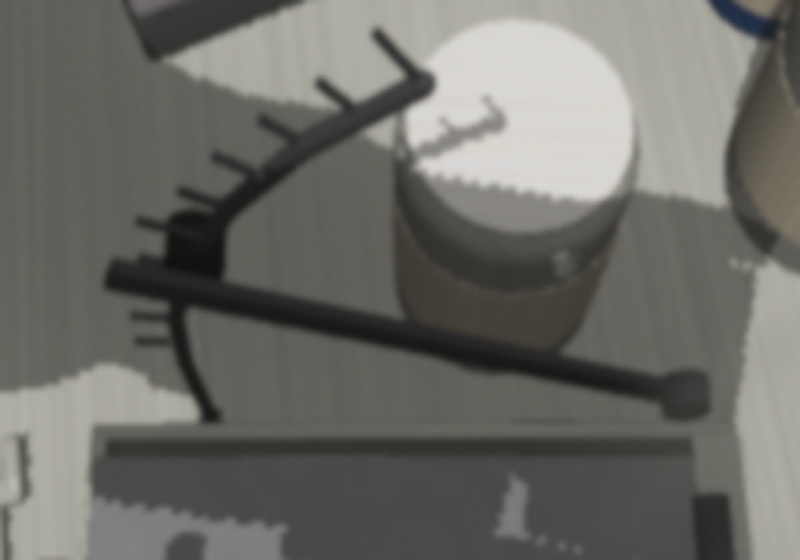

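```bash
python3 - <<'E'
from look import *
a,b,s,t=[np.load(f'{n}.npy',allow_pickle=True).item() for n in ('la','lb','s','t')]
fa=lambda U,V:((U+.5)/3.2-.5+130,(V+.5)/6-.5+140)
fb=lambda U,V:((U+.5)/3.2-.5+130,(V+.5)/3.5-.5+70)
E_=[(a,fa(57,347)),(b,fb(112,275))];K_=[(a,fa(720,193)),(b,fb(687,393))]
fs=lambda U,V:((U+.5)/4-.5+220,(V+.5)/4-.5+110); ft=lambda U,V:((U+.5)/4-.5+120,(V+.5)/4-.5+110)
def ang(e,k):
    d=e-k; d[:2]=d[:2]; return np.arctan2(d[2],-(d@X)),np.linalg.norm(d),d@Y
e,re=tri(E_);k,rk=tri(K_);print(e,re,k,rk,ang(e,k))
e2,re=tri([(s,fs(558,103)),(t,ft(70,316))]);k2,rk=tri([(s,fs(648,374)),(t,ft(140,93))]);print(e2,re,k2,rk,ang(e2,k2))
e3,re=tri(E_+[(s,fs(558,103))]);k3,rk=tri(K_+[(s,fs(648,374))]);print(e3,re,k3,rk,ang(e3,k3))
# knob with z fixed .116
for c,uv in K_+[(s,fs(648,374)),(t,ft(140,93))]: print('knob z=.116',onz(c,uv,.116).round(4))
# fit theta w/ pivot plane: end constrained L=.21
from scipy.optimize import least_squares
def fit(obs):
    def res(p):
        piv=np.array([p[0],p[1],.116]); th=p[2]; e=piv-.21*np.cos(th)*X+[0,0,.21*np.sin(th)]
        return np.concatenate([np.concatenate([proj(c,e)-ue,proj(c,piv)-uk]) for c,ue,uk in obs])
    r=least_squares(res,[.7655,.281,.5]);return r.x.round(4),r.fun.round(1)
O=[(c,e[1],k[1]) for (c,e,k) in [(a,E_[0],K_[0]),(b,E_[1],K_[1])]]
OS=[(s,fs(558,103),fs(648,374))];OT=[(t,ft(70,316),ft(140,93))]
for o in (O[:1],O[1:],O,OS,OT,OS+OT,O+OS+OT): print(fit(o))
E
```

```text
[0.56738776 0.31106287 0.20586832] [np.float64(0.0), np.float64(0.0)] [0.75369244 0.28670891 0.11607653] [np.float64(0.1), np.float64(0.1)] (np.float64(0.44581609685114315), np.float64(0.20824292184159587), np.float64(-0.0011558090536673586))
[0.5685252  0.31219045 0.20695427] [np.float64(0.2), np.float64(0.2)] [0.75653867 0.28663781 0.12038022] [np.float64(1.9), np.float64(1.9)] (np.float64(0.4280581879258219), np.float64(0.20855950657713998), np.float64(-0.00020013190216846))
[0.56789111 0.3115155  0.20667725] [np.float64(0.3), np.float64(0.9), np.float64(1.1)] [0.75345104 0.28681668 0.11697836] [np.float64(0.2), np.float64(0.4), np.float64(0.3)] (np.float64(0.44684779455739154), np.float64(0.2075774763678338), np.float64(-0.0007130723635928427))
knob z=.116 [0.7536 0.2867 0.116 ]
knob z=.116 [0.7538 0.2867 0.116 ]
knob z=.116 [0.7525 0.2879 0.116 ]
knob z=.116 [0.7587 0.2894 0.116 ]
(array([0.7544, 0.2869, 0.4721]), array([-0.5,  0.3,  0.7, -0.3]))
(array([0.755 , 0.2863, 0.4368]), array([-0.8, -0.4,  1.1,  0.3]))
(array([0.7547, 0.2858, 0.4465]), array([-0.8, -0.2,  1.1,  0.7, -0.7, -0.8,  0.9,  0.6]))
(array([0.7532, 0.2884, 0.4349]), array([-0.3, -0.2,  0.3,  0.1]))
(array([0.759 , 0.2883, 0.4196]), array([-0.3,  0.1,  0.3, -0.1]))
(array([0.7558, 0.2872, 0.446 ]), array([ 0.1, -0. ,  0.5,  0.9, -0.3,  0.1,  0.6,  0.9]))
(array([0.7548, 0.286 , 0.4474]), array([-0.7, -0.4,  1.2,  0.5, -0.5, -1.1,  1. ,  0.5, -0.5, -0.2, -0.2,
        0.7,  0.1,  0.4,  1. ,  1.2]))
```

```bash
python3 - <<'E'
from look import *
ctrl.move_gripper(.055)
P=np.array([.548,.182,0])
ctrl.movep(P+.0*Y+[0,0,.47],tilt(0))
a=shot('wrist')
ctrl.move_linear(P+[0,0,.38],tilt(0),velocity=.2)
b=shot('wrist')
np.save('ba.npy',a,allow_pickle=True);np.save('bb.npy',b,allow_pickle=True)
for n in ['lid_bar']:
    L=[]
    for c in (a,b):
        r=ctrl.tip_of(n,c);L.append(r);print(n,[(round(x['p'],2),np.round(x['location'],1)) for x in r[:4]])
    if L[0] and L[1]: print(tri([(a,L[0][0]['location']),(b,L[1][0]['location'])]))
for c in(a,b): print(proj(c,P+[0,0,.162]))
save(a,'ba');save(b,'bb')
print(ctrl.current_time_s())
E
```

```text
lid_bar [(0.59, array([252.5, 187.7]))]
lid_bar [(0.86, array([251.6, 227. ]))]
(array([0.54711022, 0.17980635, 0.16168375]), [np.float64(0.0), np.float64(0.0)])
[253.16343173 185.27931206]
[252.54077096 223.7263514 ]
22.1667
```

View pics/ba.png

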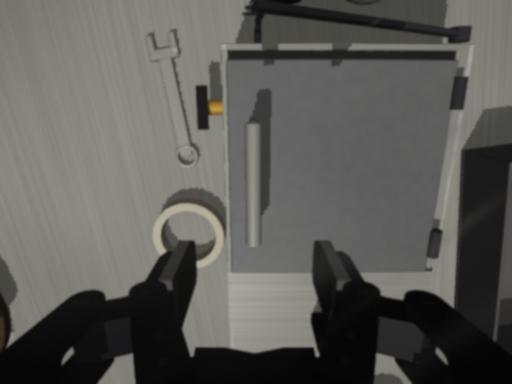

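View pics/bb.png

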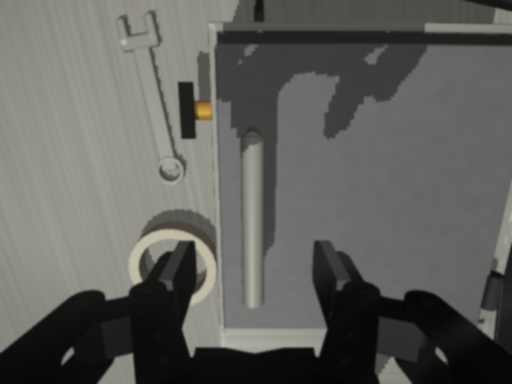

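```bash
python3 - <<'E'
from look import *
P=np.array([.5471,.1798,0])
print(ctrl.move_linear(P+[0,0,.317],tilt(0),velocity=.12,threshold=12))
ctrl.move_gripper(0.0)
p0=np.array(ctrl.current_eef_pos());print(p0,ctrl.current_grip_width(),ctrl.current_contact_force(),ctrl.current_time_s())
np.save('p0.npy',p0)
r=np.hypot(.19,.046);f0=np.arctan2(.046,.19)
for th in (.09,.18,.27,.36,.446):
    d=-(r*np.cos(f0+th)-.19)*X+[0,0,r*np.sin(f0+th)-.046]
    ctrl.move_linear(p0+d,tilt(0),velocity=.08)
p=np.array(ctrl.current_eef_pos());print(p,p-p0-d,ctrl.current_grip_width(),ctrl.current_contact_force(),ctrl.current_time_s())
a=shot('wrist');s=shot('scene')
np.save('fa.npy',a,allow_pickle=True);np.save('fs.npy',s,allow_pickle=True)
save(a,'fa');save(s,'fs')
cv2.imwrite('pics/fs3.png',cv2.resize(s['pixels'][100:250,230:430,::-1],None,fx=4,fy=4,interpolation=cv2.INTER_CUBIC))
E
```

```text
False
[0.54712707 0.17983742 0.31747834] 0.011884414642204705 [-0.74351326 -0.78455872  4.87823842] 23.3083
[0.58370771 0.17499883 0.3947424 ] [-0.00149223  0.00037674 -0.00019466] 0.01212146293990915 [-15.90067126   5.31971374   1.16015916] 25.1417
```

View pics/fa.png

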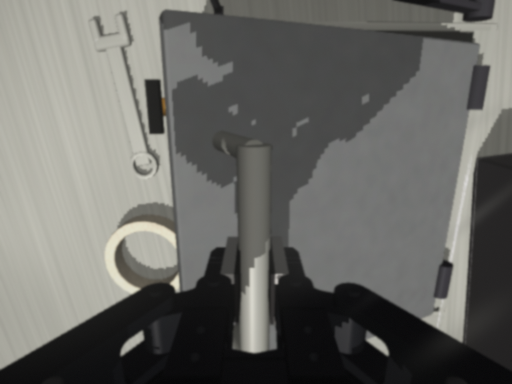

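View pics/fs3.png

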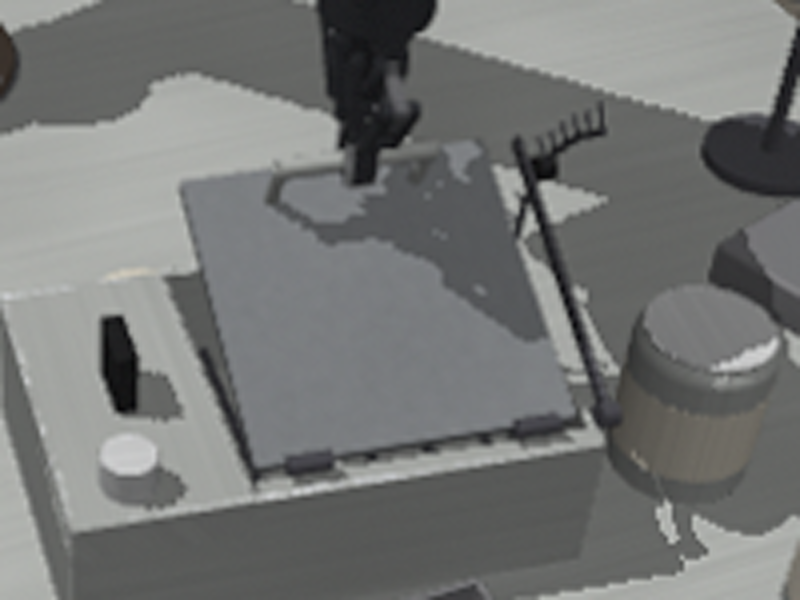

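The lid is up and held. In the scene view its left edge and the pointer look about parallel. I'll measure both directions from the same image lines.

```bash
python3 - <<'E'
from look import *
s=np.load('fs.npy',allow_pickle=True).item()
cv2.imwrite('pics/fs8.png',cv2.resize(s['pixels'][128:210,338:392,::-1],None,fx=9,fy=7,interpolation=cv2.INTER_CUBIC))
E
```

```text
(no output)
```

View pics/fs8.png

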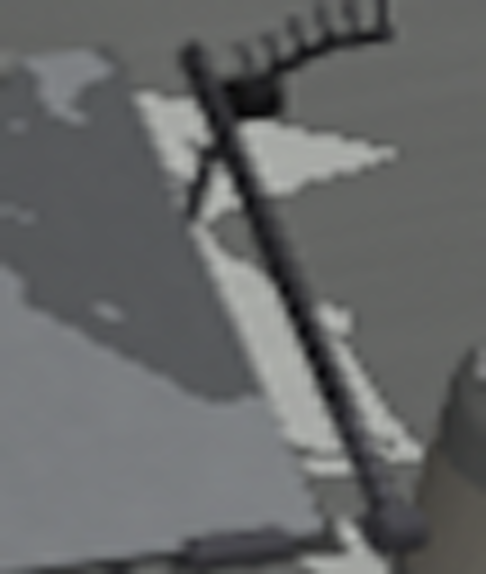

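```bash
python3 - <<'E'
from look import *
s=np.load('fs.npy',allow_pickle=True).item();a=np.load('lb.npy',allow_pickle=True).item()
f=lambda U,V:((U+.5)/9-.5+338,(V+.5)/7-.5+128)
def th(c,p,q):
    n=np.cross(ray(c,p)[1],ray(c,q)[1]); d=np.cross(n,Y); d=d/np.linalg.norm(d)
    if d@X>0:d=-d
    return np.arctan2(d[2],-(d@X))
g=cv2.cvtColor(s['pixels'],cv2.COLOR_RGB2GRAY).astype(float)
# subpixel: pointer = darkest ridge centroid along rows; lid edge = strongest gradient near line
L=[];Pn=[]
for v in range(138,203):
    # crop coords
    V=(v-128+.5)*7-.5
    ue=f(138+(V-92)*.4270,0)[0]; up=f(195+(V-55)*.427,0)[0]
    if v<192:
        us=np.arange(ue-2.5,ue+2.6,.1); pr=cv2.remap(g.astype(np.float32),us[None].astype(np.float32),np.full((1,len(us)),v,np.float32),cv2.INTER_LINEAR)[0]
        gr=np.abs(np.gradient(pr)); 
        if gr.max()>1.2: L.append((us[gr.argmax()],v))
    us=np.arange(up-3.5,up+3.6,.1); pr=cv2.remap(g.astype(np.float32),us[None].astype(np.float32),np.full((1,len(us)),v,np.float32),cv2.INTER_LINEAR)[0]
    w=np.clip(np.minimum(pr[0:8].mean(),pr[-8:].mean())-10-pr,0,None)
    if w.sum()>20: Pn.append(((us*w).sum()/w.sum(),v))
for nm,Q in(('lid',L),('ptr',Pn)):
    Q=np.array(Q);k=np.ones(len(Q),bool)
    for _ in range(5):
        m,b=np.polyfit(Q[k,1],Q[k,0],1);r=Q[:,0]-m*Q[:,1]-b;k=abs(r)<max(.3,1.5*r[k].std())
    p=[m*140+b,140];q=[m*200+b,200]
    print(nm,k.sum(),len(Q),'slope',m,'rms',r[k].std(),'theta',th(s,p,q),'sens/px',th(s,[p[0]+1,p[1]],q)-th(s,p,q))
print('hand: lid',th(s,f(138,92),f(322,525)),'ptr',th(s,f(195,55),f(392,515)))
fb=lambda U,V:((U+.5)/3.2-.5+130,(V+.5)/3.5-.5+70)
print('lb ptr',th(a,fb(112,275),fb(687,393)),'upper edge',th(a,fb(120,262),fb(660,373)),'lower',th(a,fb(108,289),fb(660,392)))
t0=np.load('la.npy',allow_pickle=True).item()
E
```

```text
lid 29 53 slope 0.3494240624807954 rms 0.23701837655875835 theta 0.4005253529193378 sens/px 0.03249737331819763
ptr 49 57 slope 0.33050184226616397 rms 0.11855881279171378 theta 0.45048910353788496 sens/px 0.03268968531262445
hand: lid 0.4374763902452191 ptr 0.4464776028836874
lb ptr 0.4339576156357204 upper edge 0.42354188349051386 lower 0.4056717105187172
```

```bash
python3 - <<'E'
from look import *
from scipy.optimize import least_squares
s0=np.load('s.npy',allow_pickle=True).item();s=np.load('fs.npy',allow_pickle=True).item()
def model(h,th,psi):
    X=np.array([np.cos(psi),np.sin(psi),0]);Y=np.array([-np.sin(psi),np.cos(psi),0])
    out=[]
    for u,v in((.215,.11),(.215,-.11),(0.0,.11),(0.0,-.11)):
        out.append(h+v*Y+ (-np.cos(th)*u+np.sin(th)*.006)*X+np.array([0,0,np.sin(th)*u+np.cos(th)*.006]))
    return out
def pr(c,h,th,psi): return np.array([proj(c,p) for p in model(h,th,psi)])
H=np.array([.7362,.1557,.116])
f0=lambda U,V:np.array([(U+.5)/4-.5+220,(V+.5)/4-.5+110]);f1=lambda U,V:np.array([(U+.5)/4-.5+230,(V+.5)/4-.5+100])
o0=np.array([f0(*x) for x in((491,183),(209,228),(622,380),(293,435))])
print('shut pred',pr(s0,H,0,psi).round(1).tolist());print('obs',o0.round(1).tolist())
print('open pred .44',pr(s,H,.44,psi).round(1).tolist());print('.47',pr(s,H,.47,psi)[:2].round(1).tolist())
def drw(c,th,h,n,off,col):
    im=cv2.resize(c['pixels'][off[1]:off[1]+110,off[0]:off[0]+170,::-1],None,fx=4.7,fy=5,interpolation=cv2.INTER_CUBIC)
    q=pr(c,h,th,psi)
    for i,j in((0,1),(0,2),(1,3),(2,3)):
        A,B=[tuple(int(round(v)) for v in ((q[k]-off+.5)*[4.7,5]-.5)) for k in(i,j)]
        cv2.line(im,A,B,(0,0,255),1)
    e=[h+.132*Y, h+.132*Y-.21*np.cos(.446)*X+[0,0,.21*np.sin(.446)]]
    A,B=[tuple(int(round(v)) for v in ((proj(c,k)-off+.5)*[4.7,5]-.5)) for k in e];cv2.line(im,A,B,(0,255,0),1)
    cv2.imwrite(f'pics/{n}.png',im)
drw(s0,0,H,'ov0',np.array([255,120]),0);drw(s,.44,H,'ov1',np.array([255,120]),0)
E
```

```text
shut pred [[343.9, 154.9], [271.9, 165.2], [374.1, 203.2], [293.5, 216.2]]
obs [[342.4, 155.4], [271.9, 166.6], [375.1, 204.6], [292.9, 218.4]]
open pred .44 [[351.2, 133.7], [275.1, 144.0], [374.4, 204.0], [293.8, 217.0]]
.47 [[351.9, 132.6], [275.5, 143.0]]
```

View pics/ov0.png

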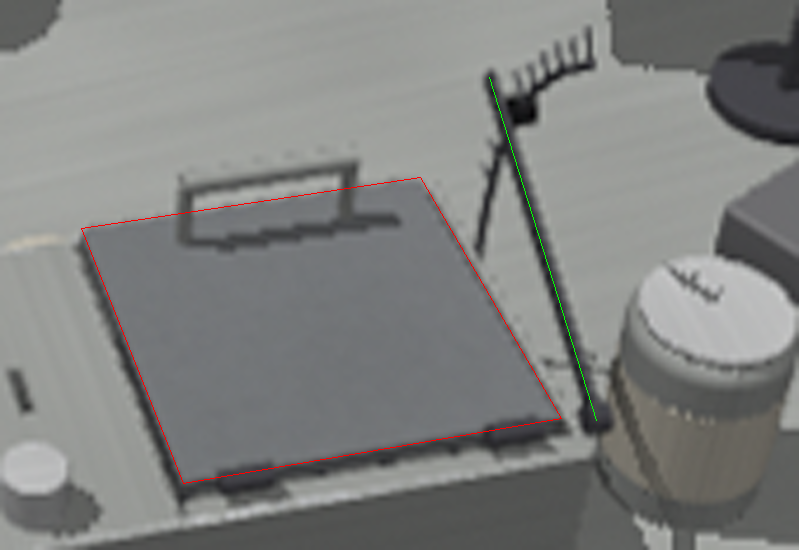

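View pics/ov1.png

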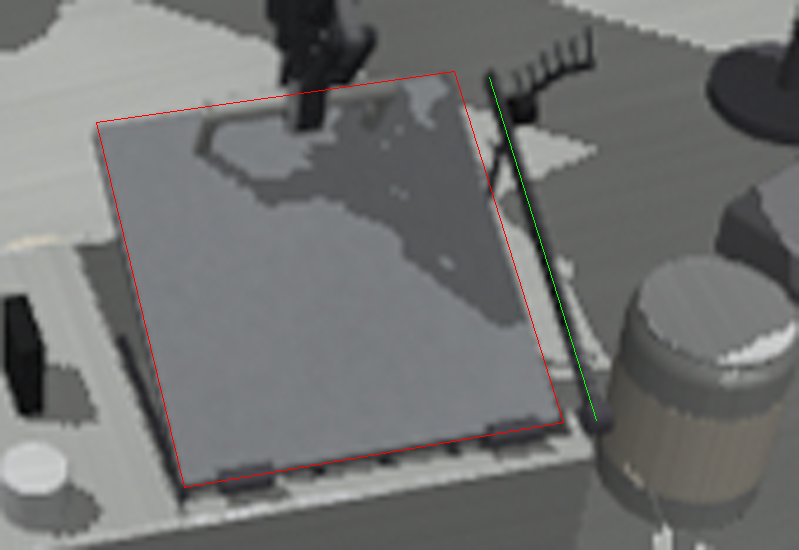

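Both overlays fit: the lid is at about 0.44, the pointer about 0.446. A small 1.2 mm lift closes the gap and relieves the radial load. Then a last check before handing in.

```bash
python3 - <<'E'
from look import *
p0=np.load('p0.npy');r=np.hypot(.19,.046);f0=np.arctan2(.046,.19);th=.446
d=-(r*np.cos(f0+th)-.19)*X+[0,0,r*np.sin(f0+th)-.046]
ctrl.move_linear(p0+d-.0004*X+[0,0,.0012],tilt(0),velocity=.01)
ctrl.sleep(.6)
p=np.array(ctrl.current_eef_pos());e=p-p0
print('z-only',np.arcsin((.046+e[2])/r)-f0,'x-only',np.arccos((.19-e@X)/r)-f0,ctrl.current_contact_force(),ctrl.current_grip_width(),ctrl.current_time_s())
t=shot('top');s=shot('scene');save(t,'et')
cv2.imwrite('pics/es.png',cv2.resize(s['pixels'][120:230,255:425,::-1],None,fx=4.7,fy=5,interpolation=cv2.INTER_CUBIC))
save(s,'es_full')
E
```

```text
z-only 0.44879177393171155 x-only 0.4346709764041673 [-8.82945821  5.17505719 -4.69368399] 0.011810247659812166 26.1167
```

View pics/es.png

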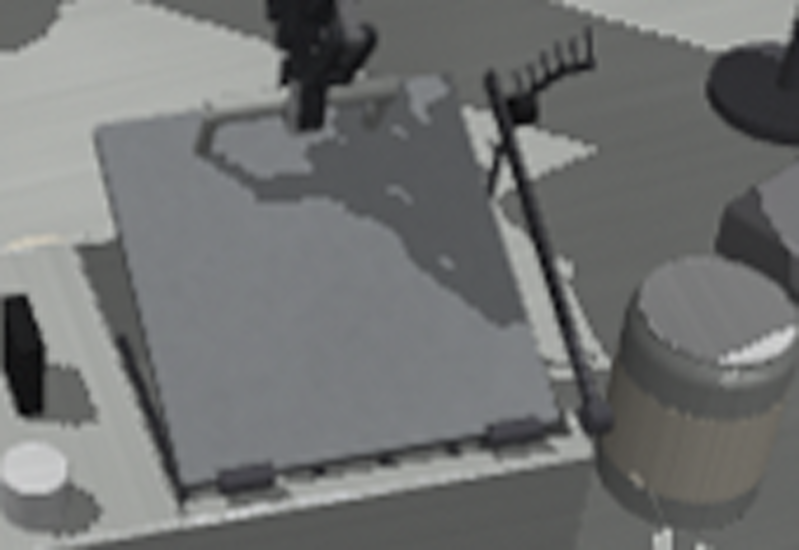

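View pics/es_full.png

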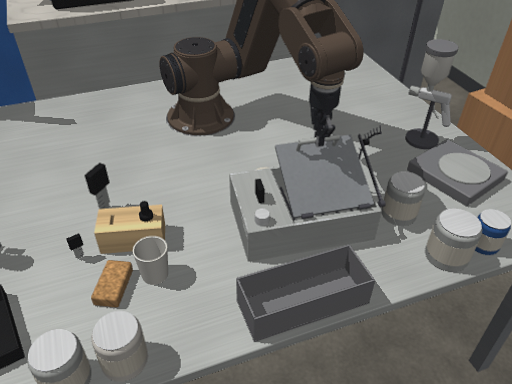

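View pics/et.png

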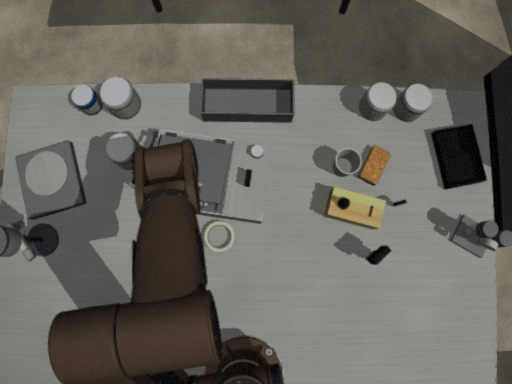

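```bash
python3 -c "
from rig import ctrl
print(ctrl.hand_in(),ctrl.current_time_s(),ctrl.current_contact_force(),ctrl.current_grip_width())"
```

```text
the job is handed in; nothing more can be done
the job is handed in; nothing more can be done
```

The job is done and handed in at about 26 s of the 51 s allowed. No verdict was reported.

- **Gauge:** I took the middle-sized, flat-handled gauge out of the stand and pushed it into the deck slot. Contact came at TCP height 0.295 m, the height expected with the handle on the deck. After I let go, the pictures show it upright and seated.
- **Lid:** I gripped the lid by its bar, lifted it along its arc, and handed in while still holding it. My estimates of the lid angle ran from 0.435 to 0.449 rad. Those come from the arm's position, and a scene-picture overlay made just before a last 1.2 mm lift agreed with about 0.44.
- **Set pointer:** the combined fit over all views gave 0.446–0.447 rad. Single views ran from 0.42 to 0.47, so the lid should match the pointer to within about 0.01 rad.
- **Disagreements:** an automatic fit of the lid's edge in the scene picture gave 0.40 rad. It rejected almost half its points, so I discarded it. The arm-position angles from height alone (0.449) and from depth alone (0.435) also differ slightly. That, with about 10 N of residual load at the bar, suggests the hinge position is about 1 mm off.
- **Other things:** the last scene and top pictures show the set pointer and the other bench items in view where they were. The arm hides the spanner in those pictures, and it showed undisturbed in the wrist picture taken when the lid had just been lifted.

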